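Unbolt the drying cage and hold its gate ajar

ROBOT

A 6-joint arm with a two-finger parallel gripper is mounted at the origin on a cart in front of the work surface, level with it; the furniture and walls round the work are solid. World frame = base frame: x ahead of the robot, y to its left, z up, the work surface at z = 0. Lengths are in mm, angles in degrees, forces in N, time in s.
With the tool pointing down it reaches from about 350 to 850 mm from the base axis. Payload 8.1 kg.
Tool frame: the origin (TCP) lies between the finger pads; the fingertips stand 17 mm ahead of it and the grasp point (between the pads) lies 2 mm behind it; z points along the fingers, y is the line along which they close (so a half turn about z gives the same grasp; the last joint's range is limited). The gripper opens to 85 mm and grips with 20 to 120 N. Pads are 22 mm wide; open, the fingers measure 114 mm over their backs; the gripper's body (76 mm by 85 mm) begins 54 mm behind the grasp point. The pads swing forward as they close: fully open they stand 13 mm farther back than shut.
Start: joints at [65.008, 7.471, 85.268, -0, 87.261, -4.893], TCP at [206.168, 563.471, 248.292] pointing down, gripper open.
Joint ranges: [-169.43, 169.43], [-51.17, 129.36], [1.28, 143.12], [-76.62, 256.62], [0, 156.53], [-152.29, 152.29]. Speed limits (degrees/s): [136.94, 136.94, 159.86, 180, 180, 180].

INTERFACE

Orientations are given as [roll, pitch, yaw] about the fixed x, y, z axes, in that order (R = Rz(yaw) Ry(pitch) Rx(roll)).
In Python, from bench import sense, snapshot, hand_in, trace, place_of gives the robot as it stands.
- The arm moves only by the shell command python3 -m handwheel 'ROWS' [FORCE]. ROWS is JSON, a list of rows, each a list of 7 numbers: the opening, from -1 (shut) to 1 (fully open), then the shift along the tool's x, y, z in cm, then the turn, a rotation vector about the tool's x, y, z in rad. A call has 1 to 12 rows; each row shifts and turns the commanded pose from where the row before left it, along the tool's axes as they then stand; what a row does not reach is not made up. A row lasts 1/12 s, in which the tool goes at most 41.7 mm and 7.16 degrees, less where a joint would pass 70% of its speed; a pose out of reach is approached as far as the arm can. A call with a gripper value outside its range is refused whole. The fingers move at their own pace and stop on an object; FORCE is the grip in N (left out, the last holds). Time passes only in rows, so rows that do not move let the fingers close. It gives the time, the measured TCP pose, the force, the opening and the grip force at its end, in the units of the state.
- sense(): the state, without advancing time (a new reading comes with each control period).
- snapshot(name): name is "scene" or "top" or "wrist"; returns a dict with "image" (384x512x3 uint8, red, green, blue), "intrinsics" (3x3 intrinsics, pixels), "R" (3x3) and "t" (3): a world point X has camera coordinates R X + t. Camera axes: x right, y down, z forward; pixel columns grow to the right and rows downward; lengths in mm; the calibration is good to about 2 mm. A picture is of the moment at which its call begins. There is no depth.
- hand_in(): hands the job in; it is judged then, once.
Trained networks look in a picture, given as the dict that the camera call returned (one of the last four; its "shot" number tells which), for a name from the list of things; names that differ only in an ending like _2 or _b are one class to them, and where a whole thing is asked for, a point or a joint stands for the part that bears it (a point fixed in the world has none). Each returns a list of dicts, best first, with "conf" (0 to 1); they miss things now and then, are a little off and sometimes report something else, mostly with a low value. They report only what shows in the picture. A call takes as long as a camera call.
- trace(picture, query): "pixels" (384x512 bool, what is visible of it).
- place_of(picture, query): "location" ([x, y, z] in mm, in world coordinates, good to about 4 mm: a listed point, or the origin of a listed thing).
The state is a dict: "time": time; "joint_pos": joint angles; "qd": joint speeds; "joint_efforts": joint torques, N m; "tool_pos": TCP position; "tcp_rot": TCP orientation; "ft_force": force on the tool from outside, world axes, zero at the start; "wrist_torque": the same for the moment, N m; "finger_gap": finger opening in mm; "grip_force": force on a finger pad.
Only numpy, scipy, OpenCV 4.12 (cv2) and the standard library are available. Lean on these libraries where they do the work, as an engineer would, in place of code of your own. Each camera call takes 0.05 s, during which the arm holds its last target. There are 200 camera calls.

TASK

The bolt of the drying cage sags, so its nose catches behind the bent-up lip of the keeper. Take the bolt by its upright grip pin, lift it over the lip while drawing it sideways, away from the keeper, until it is fully out of the keeper, then pull the gate about 20 degrees open - ajar, not wide - and finish still holding the gate there, because its spring shuts it. Leave the jug, the brush and the stone where they are.

Things in the scene. Friction and masses are not known exactly. Their poses are not given: they have to be found in the camera images.
- cage: drying cage of light wood with steel grilles, fixed to the table: 260 mm wide (its y), 170 mm deep (its x), 120 mm high with a board roof; origin at the centre of its underside, z up. Its front (-x side, roughly facing the robot) is the gate; the keeper post is at its +y end (the robot's left), the gate's hinges at its -y end
- gate_hinge (a point): point on the gate's vertical hinge axis at the bottom of the cage, at (-85, -110, 0) mm in the cage frame
- gate (a joint): gate angle, rad: 0 shut, grows as the free (+y) edge swings out of the cage toward its -x side, stop at 1.2; turns about a vertical axis through gate_hinge (counter-clockwise seen from above). A spring shuts it: about 0.16 N m when shut, 0.32 N m at 0.35 rad (about 4 N at the grip pin of the drawn bolt)
- gate_leaf: the gate: wooden frame with steel bars, 196 mm wide, 97 mm high (from 13 to 110 mm above the table), 16 mm thick, front face flush with the cage's front; origin on the hinge axis, axes as the cage's when shut. It carries the bolt on its front face
- bolt_draw (a joint): how far the bolt is drawn along the gate toward the hinge side (the gate's -y), m: 0 fully home, starts at 0 to 0.006, stop at 0.055; clear of the keeper lip and the post from 0.040; stays where it is left (friction about 1 N)
- bolt_lift (a joint): how far the bolt is lifted straight up in its tall loose staples, m: 0 sagging (its rest, it weighs 1.5 to 3 N), stop at 0.014. At least 0.007 is needed for the nose to pass over the lip, all the way from bolt_draw 0.005 to 0.037; beyond that it may sag again. The bolt does not tilt
- bolt_knob (a point): point to grip, on the axis of the bolt's upright round steel grip pin, 16 mm diameter: its domed top is 18 mm above, its free length 35 mm below. Moves with bolt and gate. Bolt home and gate shut: at (-97, 25, 157) mm in the cage frame (37 mm above the roof, 12 mm in front of the gate), 135 mm along the gate from the hinge; 80 mm when fully drawn. Being round it can turn in the fingers
- keeper_lip (a point): middle of the top edge of the keeper's bent-up lip, a steel block 17 mm long (cage y) whose top is 6.5 mm above the foot of the sagging bolt nose; fixed at (-97, 102.5, 88.5) mm in the cage frame. A front plate 39 mm high keeps the bolt in the keeper, so the gate stays shut until the bolt is drawn
- brush_wood: bystander: lying brush with wooden handle, 168 mm long (its y), 28 mm wide, 21 mm high; origin at the centre of its underside
- stone_b: bystander: pale round stone, 56x59x49 mm; origin at the centre of its underside
- jug_red: bystander: round reddish pottery jug, 116 mm diameter, 122 mm high, standing to the left of the cage; origin at the centre of its underside

How it is judged:
By the outcome, as a careful person would: the job done as asked, in the order asked, and still so for the second after the job is handed in, while the arm keeps its last pose, push and grip.
It also fails if it takes over 32 s, if anything falls off the work surface, if the arm or the gripper's body presses on something with over 40 N, if the wrist force passes 120 N, or if a joint passes its speed limit or range.

## Working session

There is one attempt and no reset: what is moved stays moved. The work goes in short steps, Python scripts to look and compute and a shell command to move; the robot and the scene stay as the last step left them, time stands still between calls to the robot, and variables do not carry over. Pictures are saved under pics/ and viewed, at most 10 in all, crops included, and the job is handed in when it is done.

```bash
mkdir -p pics; cat > h.py <<'E'
import numpy as np,cv2
from bench import *
def save(p,n): cv2.imwrite(f'pics/{n}.png',cv2.cvtColor(p['image'],cv2.COLOR_RGB2BGR))
def proj(p,X):
    c=p['R']@np.array(X,float)+p['t']; c=p['intrinsics']@c; return (c[:2]/c[2]).round(1)
E
python3 - <<'E'
from h import *
s=sense(); print(s['time'],s['tool_pos'],s['tcp_rot'],s['finger_gap'])
ims=[]
for n in ['scene','top']:
    p=snapshot(n); ims.append(p['image'])
    for q in ['cage','gate_hinge','bolt_knob','keeper_lip','jug_red','brush_wood','stone_b']:
        for r in place_of(p,q)[:2]: print(n,q,np.round(r['location']),round(r['conf'],2),proj(p,r['location']))
cv2.imwrite('pics/a.png',cv2.cvtColor(np.vstack(ims),cv2.COLOR_RGB2BGR)[:, :]) 
cv2.imwrite('pics/a.png',cv2.resize(cv2.cvtColor(np.hstack(ims),cv2.COLOR_RGB2BGR),(800,300)))
E
```

```text
0.0 [205.93712513 562.98937841 247.22338015] [-1.79893196e+02 -9.73756523e-03  1.59902025e+02] 85.58193164852074
scene cage [ 561. -372.   -1.] 0.55 [326.9 215.9]
scene cage [ 556. -237.   92.] 0.32 [291.1 181.5]
scene gate_hinge [ 423. -403.   -2.] 0.88 [318.3 247.4]
scene bolt_knob [ 496. -300.  158.] 0.66 [302. 182.]
scene bolt_knob [ 419. -408.    2.] 0.2 [319.4 248. ]
scene keeper_lip [ 556. -236.   92.] 0.68 [290.6 181.3]
scene jug_red [644.  63.   3.] 0.87 [230.6 161.6]
scene brush_wood [ 328. -297.    1.] 0.65 [272.2 254.1]
scene brush_wood [454.  33.   1.] 0.57 [207.3 192.5]
scene stone_b [ 326. -297.    3.] 0.69 [271.8 254.1]
top cage [ 557. -375.    2.] 0.76 [318.  163.7]
top cage [ 422. -404.   -1.] 0.27 [326.6 203.6]
top gate_hinge [ 424. -408.    0.] 0.74 [328.  202.9]
top bolt_knob [ 496. -296.  156.] 0.67 [299.  172.2]
top keeper_lip [ 550. -233.   89.] 0.8 [277.3 159.1]
top jug_red [639.  63.   2.] 0.97 [189.7 137.1]
top brush_wood [452.  32.   0.] 0.62 [196.4 191.7]
top stone_b [ 322. -299.    1.] 0.7 [295.2 232.9]
```

View pics/a.png

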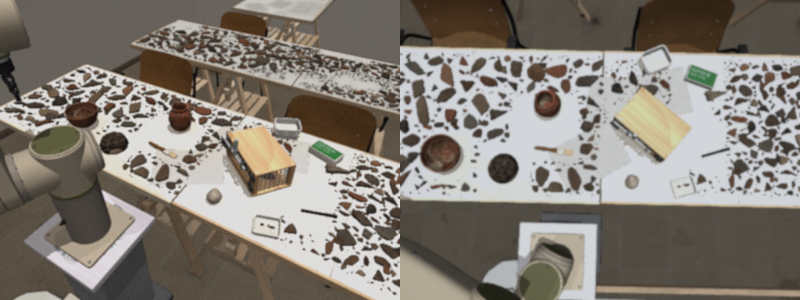

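```bash
python3 -m handwheel '[[1,-3.3,-2.54,0,0,0,0],[1,-3.3,-2.54,0,0,0,0],[1,-3.3,-2.54,0,0,0,0],[1,-3.3,-2.54,0,0,0,0],[1,-3.3,-2.54,0,0,0,0],[1,-3.3,-2.54,0,0,0,0],[1,-3.3,-2.54,0,0,0,0],[1,-3.3,-2.54,0,0,0,0],[1,-3.3,-2.54,0,0,0,0],[1,-3.3,-2.54,0,0,0,0],[1,-3.3,-2.54,0,0,0,0],[1,-3.3,-2.54,0,0,0,0]]' 60
python3 -m handwheel '[[1,-1.56,-3.67,0,0,0,0],[1,-1.56,-3.67,0,0,0,0],[1,-1.56,-3.67,0,0,0,0],[1,-1.56,-3.67,0,0,0,0],[1,-1.56,-3.67,0,0,0,0],[1,-1.56,-3.67,0,0,0,0],[1,-1.56,-3.67,0,0,0,0],[1,-1.56,-3.67,0,0,0,0],[1,-1.56,-3.67,0,0,0,0],[1,-1.56,-3.67,0,0,0,0],[1,-1.56,-3.67,0,0,0,0]]'
python3 -m handwheel '[[1,0,0,0,0,0,0.12],[1,0,0,0,0,0,0.12],[1,0,0,0,0,0,0.12],[1,0,0,0,0,0,0.12],[1,0,0,0,0,0,0.12],[1,0,0,0,0,0,0.12],[1,0,0,0,0,0,0.12],[1,0,0,0,0,0,0.12],[1,0,0,0,0,0,0.12],[1,0,0,0,0,0,0.12],[1,0,0,0,0,0,0.12],[1,0,0,0,0,0,0.12]]'
python3 -m handwheel '[[1,0,0,0,0,0,0.12],[1,0,0,0,0,0,0.12],[1,0,0,0,0,0,0.12],[1,0,0,0,0,0,0.12],[1,0,0,0,0,0,0]]'
python3 - <<'E'
from h import *
s=sense(); print(s['time'],s['tool_pos'],s['tcp_rot'],s['joint_pos'],s['ft_force'])
for n in ['wrist','top','scene']:
    p=snapshot(n)
    if n=='wrist':
        save(p,'w1')
    for q in ['cage','gate_hinge','bolt_knob','keeper_lip']:
        for r in place_of(p,q)[:1]: print(n,q,np.round(r['location'],1),round(r['conf'],2),proj(p,r['location']))
E
```

```text
time: 1.8
tool_pos: [474.1, 139.2, 248.7]
tcp_rot: [180.0, 0.0, 159.9]
ft_force: [0.7, 1.7, 0.2]
finger_gap: 85.1
grip_force: 0.0
time: 2.72
tool_pos: [495.5, -299.1, 248.5]
tcp_rot: [-180.0, 0.0, 159.9]
ft_force: [0.5, 0.1, 0.5]
finger_gap: 85.5
grip_force: 0.0
time: 3.72
tool_pos: [495.7, -297.0, 248.3]
tcp_rot: [180.0, 0.0, 77.1]
ft_force: [0.9, 0.2, -1.0]
finger_gap: 85.5
grip_force: 0.0
time: 4.13
tool_pos: [495.7, -296.9, 248.3]
tcp_rot: [180.0, 0.0, 49.6]
ft_force: [0.5, -0.5, -0.1]
finger_gap: 85.7
grip_force: 0.0
4.1333 [ 495.73072353 -296.94158704  248.33157747] [1.79995963e+02 6.02731290e-04 4.95581166e+01] [-3.60041846e+01  4.05368674e+00  8.89115601e+01 -9.14503745e-04
  8.70307751e+01  4.43774616e+00] [ 0.48726423 -0.46283451 -0.0533685 ]
wrist cage [ 556.5 -376.2    1.3] 0.74 [331.1 181.1]
wrist gate_hinge [ 421.7 -410.     1.1] 0.77 [270.6 256.1]
wrist bolt_knob [ 495.4 -300.5  158.2] 0.86 [261.9 206.4]
wrist keeper_lip [ 549.2 -236.5   88.4] 0.87 [260.8 100. ]
top cage [ 5.581e+02 -3.720e+02  1.000e-01] 0.64 [317.2 163.4]
top gate_hinge [ 422.5 -404.9    2.6] 0.65 [327.1 203.3]
top bolt_knob [ 497.5 -299.   157. ] 0.51 [300.  171.8]
top keeper_lip [ 552.2 -236.6   87.5] 0.68 [278.5 158.6]
scene cage [ 563.8 -373.    -2.7] 0.73 [327.6 215.8]
scene gate_hinge [ 423.  -401.6   -0.6] 0.95 [317.9 246.9]
scene bolt_knob [ 497.  -299.3  158.8] 0.8 [301.8 181.6]
scene keeper_lip [ 556.4 -233.6   91.8] 0.57 [290.2 181. ]
```

View pics/w1.png

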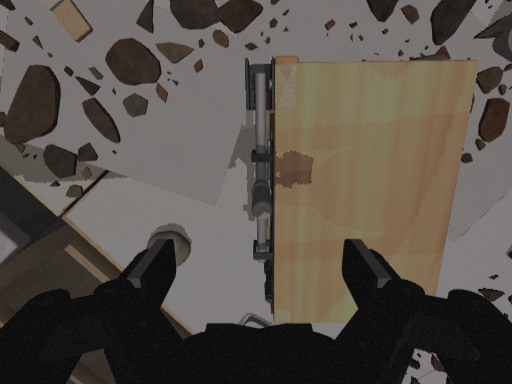

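```bash
python3 -m handwheel '[[1,-0.14,0.24,2.3,0,0,0],[1,0,0,2.3,0,0,0],[1,0,0,2.3,0,0,0],[1,0,0,2.3,0,0,0],[1,0,0,0,0,0,0],[1,0,0,0,0,0,0]]' 60
python3 -m handwheel '[[-1,0,0,0,0,0,0],[-1,0,0,0,0,0,0],[-1,0,0,0,0,0,0],[-1,0,0,0,0,0,0],[-1,0,0,0,0,0,0],[-1,0,0,0,0,0,0],[-1,0,0,0,0,0,0],[-1,0,0,0,0,0,0],[-1,0,0,0,0,0,0],[-1,0,0,0,0,0,0]]'
python3 - <<'E'
from h import *
p=snapshot('wrist'); save(p,'w2')
for q in ['bolt_knob','keeper_lip']:
    for r in place_of(p,q)[:1]: print(q,np.round(r['location'],1),round(r['conf'],2))
E
```

```text
time: 5.38
tool_pos: [495.7, -298.8, 155.0]
tcp_rot: [-179.8, 0.0, 49.9]
ft_force: [0.5, 0.3, -0.2]
finger_gap: 85.2
grip_force: 0.0
time: 6.22
tool_pos: [496.9, -299.7, 157.1]
tcp_rot: [180.0, -0.0, 49.9]
ft_force: [-0.9, 2.0, 6.6]
finger_gap: 14.4
grip_force: 58.4
bolt_knob [ 497.1 -301.5  158.1] 0.77
keeper_lip [ 549.  -236.7   86.9] 0.78
```

View pics/w2.png

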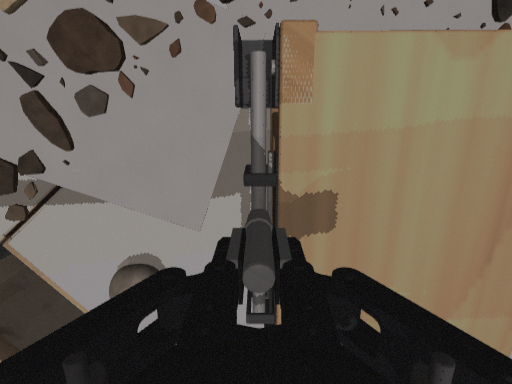

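```bash
python3 -m handwheel '[[-1,0,0,-0.3,0,0,0],[-1,0,0,-0.3,0,0,0],[-1,0,0,-0.3,0,0,0],[-1,0,0,-0.25,0,0,0],[-1,0,0,0,0,0,0],[-1,0,0,0,0,0,0]]'
python3 - <<'E'
from h import *
p=snapshot('wrist')
for q in ['bolt_knob','keeper_lip']:
    for r in place_of(p,q)[:1]: print(q,np.round(r['location'],1),round(r['conf'],2))
E
```

```text
time: 6.87
tool_pos: [496.6, -299.5, 167.8]
tcp_rot: [-180.0, -0.0, 49.9]
ft_force: [0.8, -0.7, -3.7]
finger_gap: 14.4
grip_force: 58.5
bolt_knob [ 497.3 -299.9  169.6] 0.83
keeper_lip [ 552.1 -238.6   90.7] 0.73
```

```bash
python3 -m handwheel '[[-1,-0.6,0,0,0,0,0],[-1,-0.6,0,0,0,0,0],[-1,-0.6,0,0,0,0,0],[-1,-0.6,0,0,0,0,0],[-1,-0.6,0,0,0,0,0],[-1,-0.6,0,0,0,0,0],[-1,-0.6,0,0,0,0,0],[-1,-0.6,0,0,0,0,0],[-1,0,0,0,0,0,0],[-1,0,0,0,0,0,0]]'
python3 - <<'E'
from h import *
p=snapshot('wrist'); save(p,'w3')
for q in ['bolt_knob','keeper_lip','gate_hinge']:
    for r in place_of(p,q)[:1]: print(q,np.round(r['location'],1),round(r['conf'],2))
E
```

```text
time: 7.85
tool_pos: [465.4, -336.8, 167.9]
tcp_rot: [180.0, 0.0, 49.8]
ft_force: [-0.8, -2.1, -2.0]
finger_gap: 14.6
grip_force: 58.5
bolt_knob [ 465.5 -340.7  169.1] 0.61
keeper_lip [ 550.  -233.5   86.5] 0.61
```

View pics/w3.png

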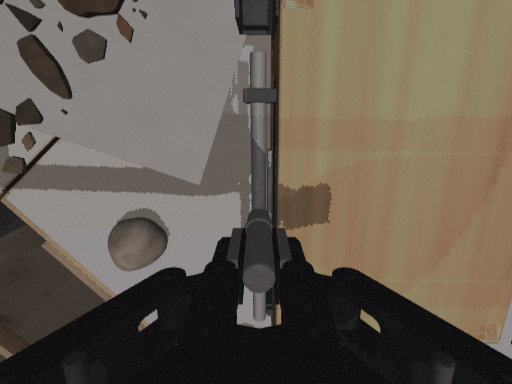

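```bash
python3 -m handwheel '[[-1,-0.047,-0.29,0,0,0,-0.035],[-1,-0.047,-0.29,0,0,0,-0.035],[-1,-0.047,-0.29,0,0,0,-0.035],[-1,-0.047,-0.29,0,0,0,-0.035],[-1,-0.047,-0.29,0,0,0,-0.035],[-1,-0.047,-0.29,0,0,0,-0.035],[-1,-0.047,-0.29,0,0,0,-0.035],[-1,-0.047,-0.29,0,0,0,-0.035],[-1,-0.047,-0.29,0,0,0,-0.035],[-1,-0.047,-0.29,0,0,0,-0.035],[-1,0,0,0,0,0,0],[-1,0,0,0,0,0,0]]'
python3 - <<'E'
from h import *
print(sense()['joint_pos'],sense()['time'])
for n in ['wrist','scene','top']:
    p=snapshot(n)
    if n=='wrist': save(p,'w4')
    if n=='scene': cv2.imwrite('pics/s4.png',cv2.resize(cv2.cvtColor(p['image'][120:300,210:450],cv2.COLOR_RGB2BGR),(800,600),interpolation=2))
    for q in ['bolt_knob','gate_hinge']:
        for r in place_of(p,q)[:1]: print(n,q,np.round(r['location'],1),round(r['conf'],2))
E
```

```text
time: 9.05
tool_pos: [439.3, -325.4, 168.2]
tcp_rot: [179.9, 0.0, 69.9]
ft_force: [3.7, -2.3, -1.3]
finger_gap: 14.7
grip_force: 58.6
[-4.19216657e+01  2.14704135e+00  9.93811998e+01  2.42402963e-02
  7.83910465e+01 -2.18273486e+01] 9.05
wrist bolt_knob [ 439.8 -327.7  173.2] 0.76
scene bolt_knob [ 437.4 -328.3  168.7] 0.71
scene gate_hinge [ 423.8 -404.2   -2.4] 0.68
top bolt_knob [ 439.2 -325.9  164.8] 0.62
```

View pics/w4.png

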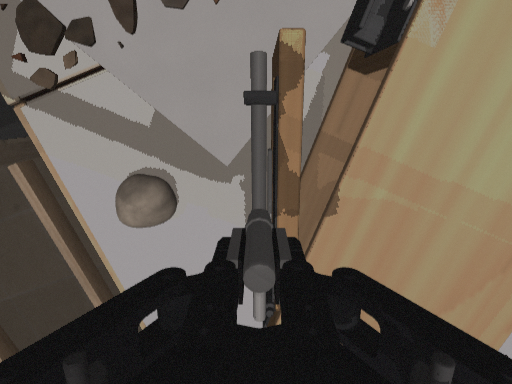

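View pics/s4.png

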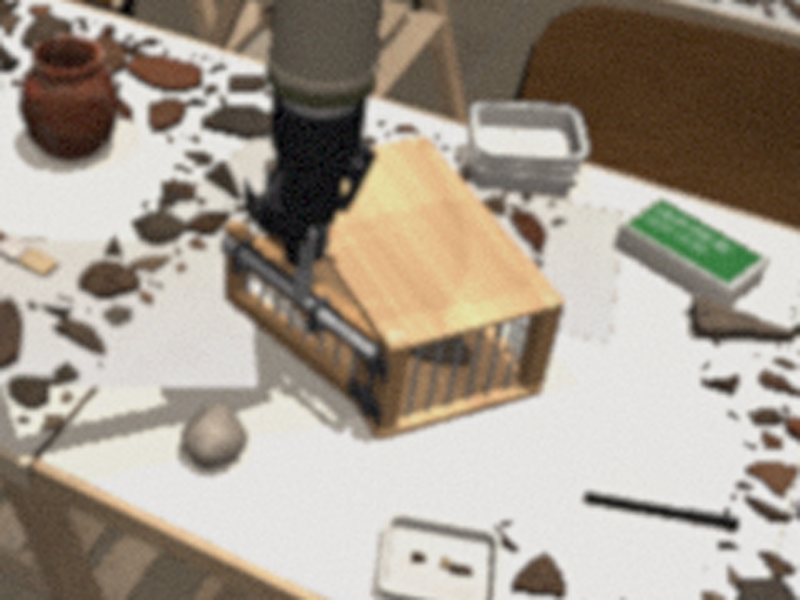

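The wrist view shows the gate leaf (column ~290) swung out from the cage edge by about 20°. The pin is still gripped at (260, 250) and the bolt nose (258, 55) is well clear of the keeper (380, 20). In the scene view, the stone and jug have not moved.

```bash
python3 -c "
from bench import *
print(hand_in())"
```

```text
the job is handed in; nothing more can be done
None
```

I lifted the bolt over the lip and drew it clear of the keeper, then opened the gate to about 20° and handed in at about 9 s with the gripper still holding it; the jug, brush and stone were not touched, and no verdict came back.

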